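# Show the cross on a bearing block's end cap to the inspection camera with a hand mirror

## Task

Set the bearing block fully home in the long pocket of the camera inspection stand, with its closed end cap (the one with the embossed cross) facing the side where the circle is engraved in the base plate, and let go of it. Then take the inspection mirror out of its rest by the handle and hold it in the air with the middle of its face straight above the circle and level with the cross, angled so that the stand's camera sees the cross reflected in the middle of the mirror. Finish while still holding the mirror steady there, touching nothing but the gripper, and leave the other things on the bench where they are.

Things in the scene. Friction and masses are not known exactly. Their poses are not given: they have to be found in the camera images.
- stand: fixed inspection stand. Origin on the bench under the long pocket's centre; x along the pocket to the camera (about away from the robot), y to the left, z up. Base plate x -100..380, y -130..60, 12 mm thick. Steel nest block 150 x 66 mm, top at z 42; at x 150 y 8 an 80 mm block, as high, with a round pocket (unused). Camera on a column 227 mm high at x 342 y -90; its lens front at x 250 y -90 z 158 looks back and 20 degrees down at the spot
- nest (a point): centre of the floor of the long pocket in the nest block, axes as the stand's. Pocket 115 mm (x) by 41 mm (y), 8 mm deep, floor 34 mm above the bench, 3 mm chamfer at the mouth
- spot (a point): viewing spot at which the camera is aimed and focused, axes as the stand's: straight above the engraved circle (44 mm across, stand x 0 y -90), 67 mm above the bench as is the cross of a block that is home, and 67 mm straight out (stand -y) from that cross
- aim (a point): point in the air, stand x 50 y -36 z 85 mm, 76 mm from the spot, on the line from the cross (block home) to the lens: the line that halves the angle between spot-to-lens and spot-to-cross goes through it. With the mirror's middle at the spot and its normal pointing here, the camera sees the cross in mid-mirror
- block: bearing block (pillow block), loose, 0.4 to 0.65 kg, grey, 63 mm high, origin under its centre. Foot 110 (x) x 36 (y) x 13 mm; round housing 60 mm across, 30 mm thick. On its -y side a closed round end cap, 38 mm across, 8 mm proud; on its +y side an open bearing ring, 28 mm across, 3 mm proud. Starts upright on the bench at the left, cap facing within 30 degrees of world -y
- block_centre (a point): middle of the block between cap face and ring face (41 mm apart along its y; grasp across these), on the bearing axis, 33 mm above its underside (block x 0 y -2.5 z 33 mm); axes as the block's
- mark (a point): the cross, 20 mm wide, embossed in the centre of the end cap's face (block x 0 y -23 z 33 mm); axes as the block's, it faces the block's -y
- mirror_grip (a point): centre of the inspection mirror's handle, a dark rubber bar 104 (x) x 18 (y) x 20 mm (z); x runs along the handle towards the mirror, z is up in the rest, where it lies level 60 mm above the bench. Grasp across its y from above. A thin rod leads on to the head, whose middle is 122 mm ahead of this point and 4 mm to +y
- mirror_face (a point): centre of the reflecting face of the round mirror (50 mm across, 4 mm thick): x is the face's outward normal, y and z lie in the face. The head swivels about the handle's z on a stiff joint (turns only if pushed with about 3 N at the rim) and starts with its normal 31 to 59 degrees from the handle's x towards the handle's +y
- mirror: the whole inspection mirror, loose, 0.10 to 0.15 kg; axes as the handle's, origin 10 mm below mirror_grip
- rest: fixed wooden mirror rest on the right, origin on the bench under its centre: board 120 x 80 x 14 mm, two notched uprights 88 mm apart along x (12 mm thick, 50 mm wide) carry the handle 50 mm above the bench between cheeks 10 mm high; between the uprights the handle is free for 76 mm. Lift the mirror straight up 20 mm or more to clear it
- table: the bench, its top at z = 0
- flange: bystander: square four-bolt flange bearing lying flat, flange 78 x 78 x 12 mm, 32 mm high over the hub; grey cast housing; starts in one of the two places on the left, the bearing block in the other; leave it alone
- hammer: bystander: hammer lying on the right; leave it alone
- wrench: bystander: wrench lying on the right, near the robot; leave it alone
- screwdriver: bystander: screwdriver lying ahead of the robot; leave it alone
- can: bystander: aerosol can standing at the back right, 52 mm across, 150 mm high; leave it alone
- tape: bystander: roll of tape lying flat at the left, 90 mm across, 25 mm high; leave it alone
- carton: bystander: small carton at the back left, 90 x 60 x 50 mm; leave it alone
Mind the look-alikes: they are no part of the job. Leave any green look-alike of the block alone. What is shaped like the mirror but purple is not meant.

How it is judged:
By the outcome, as a careful person would: the job done as asked, in the order asked, and still so for the second after the job is handed in, while the arm keeps its last pose, push and grip.
It also fails if it takes over 50 s, if anything falls off the work surface, if the arm or the gripper's body presses on something with over 40 N, if the wrist force passes 120 N, or if a joint passes its speed limit or range.

## Robot

A 6-joint arm with a two-finger parallel gripper is mounted at the origin on the work surface. World frame = base frame: x ahead of the robot, y to its left, z up, the work surface at z = 0. Lengths are in m, angles in rad, forces in N, time in s.
With the tool pointing down it reaches from about 0.3 to 0.775 m from the base axis. Payload 14.6 kg.
Tool frame: the origin (TCP) lies on the centre line of the jaws, within the pads' length; the fingertips stand 25 mm ahead of it and the grasp point (between the pads) lies 6 mm ahead of it; z points along the fingers, y is the line along which they close (so a half turn about z gives the same grasp; the last joint's range is limited). The gripper opens to 94 mm and grips with 3 to 60 N. Pads are 16 mm wide; open, the fingers measure 119 mm over their backs; the gripper's body (75 mm by 177 mm) begins 78 mm behind the grasp point.
Start: joints at [-1.403, 0.3, 1.521, -0, 1.321, -0.067], TCP at [0.128, -0.535, 0.23] pointing down, gripper open.
Joint ranges: [-3.03, 3.03], [-0.79, 2.21], [0.23, 2.52], [-1.04, 4.18], [0, 3.07], [-2.55, 2.55]. Speed limits (rad/s): [2.22, 2.22, 2.57, 3.14, 3.14, 3.14].

## Interface

Orientations are given as a unit quaternion [x, y, z, w].
In Python, from plant import * gives the robot as it stands. The module is installed in compiled form; this text tells all that it offers. Calls block until the motion is done:
- reach(position, orientation): joint-space move of the TCP to a pose.
- line_to(position, rot=None, v=0.15, threshold=None): straight line of the TCP; rot=None keeps the orientation; v is the mean speed in m/s. With threshold (N) it stops when the force on the tool has changed by that much, and returns True; else False.
- move_joints(angles): joint-space move.
- command_gripper(opening, force=None): finger opening in m; force is the grip in N (None keeps the last); returns when the fingers have stopped.
- dwell(seconds).
- inverse_kinematics(position, orientation): joint angles nearest the present ones, or None.
- observe(): the state.
- snapshot(name): name is "scene" or "side" or "wrist"; returns a dict with "img" (400x640x3 uint8, red, green, blue), "fov_y" (degrees; the focal length in pixels is half the picture's height over the tangent of half this angle, whatever the lens; pixels are square), "cx", "cy" (the principal point, pixels), "view" (4x4, takes a point from world to camera coordinates). Camera axes: x right, y down, z forward; pixel columns grow to the right and rows downward; lengths in m; the calibration is good to about 2 mm. A picture is of the moment at which its call begins. There is no depth.
A pose or a line that the arm cannot do raises IKError and nothing moves.
- finish_job(): hands the job in; it is judged then, once.
The state is a dict: "clock": time; "joints": joint angles; "dq": joint speeds; "effort": joint torques, N m; "tcp_pos": TCP position; "orientation": TCP orientation; "wrist_force": force on the tool from outside, world axes, zero at the start; "wrist_torque": the same for the moment, N m; "width": finger opening in m; "gripper_force": force on a finger pad.
Only numpy, scipy, OpenCV 4.12 (cv2) and the standard library are available. Lean on these libraries where they do the work, as an engineer would, in place of code of your own. Each camera call takes 0.05 s, during which the arm holds its last target. There are 200 camera calls.

## Working session

There is one attempt and no reset: what is moved stays moved. The work goes in short steps, each a Python script; the robot and the scene stay as the last script left them, time stands still between calls to the robot, and variables do not carry over. Pictures are saved under pics/ and viewed, at most 11 in all, crops included, and the job is handed in when it is done.

```bash
mkdir -p pics
python3 - <<'E'
from plant import *
import cv2,numpy as np
for n in ["scene","side","wrist"]:
    s=snapshot(n); cv2.imwrite(f"pics/{n}0.png",s["img"][:,:,::-1]); print(n,s["fov_y"],s["cx"],s["cy"],np.round(s["view"],4).tolist())
print(observe())
E
ls
```

```text
scene 42.51371972759357 334.0117819325505 202.21669947675798 [[0.0295, 0.9996, 0.0004, -0.0074], [0.6391, -0.0185, -0.7689, -0.2562], [-0.7685, 0.023, -0.6394, 1.7564], [0.0, 0.0, 0.0, 1.0]]
side 45.073125506780535 309.8411348905607 201.16761875487563 [[-0.9284, -0.3716, 0.0065, 0.4378], [-0.2484, 0.6074, -0.7546, 0.1751], [0.2764, -0.7021, -0.6562, 1.3471], [0.0, 0.0, 0.0, 1.0]]
wrist 60.358530042674836 321.5252590711615 199.53779032247525 [[0.2326, -0.9726, -0.0, -0.5502], [-0.9444, -0.2259, 0.2388, -0.0245], [-0.2323, -0.0556, -0.9711, 0.3902], [0.0, 0.0, 0.0, 1.0]]
{'clock': 0.15, 'joints': array([-1.40256163e+00,  3.00388899e-01,  1.52142101e+00, -3.58438659e-05,
        1.32069559e+00, -6.66092575e-02]), 'dq': array([-0.00035865, -0.00247954, -0.00282631,  0.00102846,  0.0012306 ,
        0.0009218 ]), 'effort': array([ 1.11403569e-04, -5.31962872e+01, -3.52821100e+01,  7.07844389e-02,
        2.36139429e-02, -6.60920568e-05]), 'tcp_pos': array([ 0.12793533, -0.53473763,  0.22999912]), 'orientation': array([ 9.93113333e-01,  1.17156728e-01, -4.05221608e-05, -4.54954917e-04]), 'wrist_force': array([0.35191949, 0.00308626, 0.69851186]), 'wrist_torque': array([ 0.02737491, -0.02673893,  0.01192754]), 'gripper_force': 0.0, 'width': 0.09425751388726834}
pics
```

View pics/scene0.png

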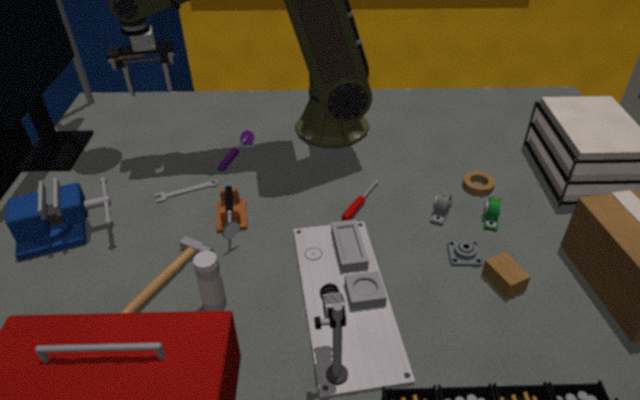

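View pics/side0.png

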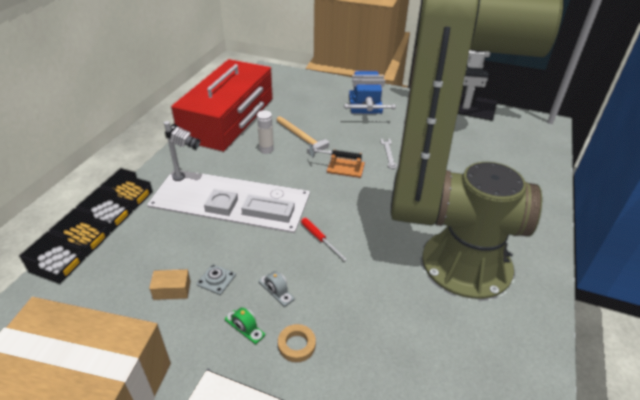

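The scene view shows the grey block at (441,207), the stand plate with corners near (294,228), (362,223), (413,381) and (318,391), and the rest with the mirror at (231,215), head at (231,230). The side view shows the block at (277,287), the rest at (345,162) and the plate across (150..310, 175..228). The purple and green look-alikes are separate.

```bash
cat > h.py <<'E'
from plant import *
import cv2,numpy as np,pickle
from scipy.spatial.transform import Rotation as R
def f(s): return 200/np.tan(np.radians(s["fov_y"])/2)
def proj(s,P):
    c=np.atleast_2d(P)@s["view"][:3,:3].T+s["view"][:3,3]
    return c[:,:2]/c[:,2:]*f(s)+[s["cx"],s["cy"]]
def onz(s,uv,z):
    V=np.array(s["view"]);Rm=V[:3,:3];o=-Rm.T@V[:3,3]
    d=Rm.T@np.array([(uv[0]-s["cx"])/f(s),(uv[1]-s["cy"])/f(s),1]); return o+d*(z-o[2])/d[2]
def shot(cam,name):
    s=snapshot(cam); s["view"]=np.array(s["view"]); pickle.dump(s,open(f"pics/{name}.pkl","wb"))
    cv2.imwrite(f"pics/{name}.png",s["img"][:,:,::-1]); return s
def load(n): return pickle.load(open(f"pics/{n}.pkl","rb"))
def down(yaw): # tool z down, tool y axis at world angle yaw
    y=np.array([np.cos(yaw),np.sin(yaw),0]);z=np.array([0,0,-1.]);return R.from_matrix(np.c_[np.cross(y,z),y,z])
E
python3 - <<'E'
from h import *
a=shot("scene","s1");b=shot("side","d1");w=shot("wrist","w1")
for n,u,z in [("block",(441,207),.03),("plateNE",(362,223),.012),("plateNW",(294,228),.012),("pFE",(413,381),.012),("pFW",(318,391),.012),("circle",(313,254),.012),("rest",(231,215),.04),("head",(231,230),.06),("flange",(464,252),.015),("green",(491,210),.03)]: print(n,onz(a,u,z).round(3))
for n,u,z in [("block",(277,287),.03),("rest",(345,162),.04),("circ",(278,194),.012),("p",(309,188),.012),("p",(305,227),.012),("p",(149,206),.012)]: print(n,onz(b,u,z).round(3))
o=observe();T=R.from_quat(o["orientation"]).as_matrix();V=w["view"]
print("cam in tool",T.T@(-V[:3,:3].T@V[:3,3]-o["tcp_pos"]),"\n",T.T@V[:3,:3].T)
E
```

```text
block [0.465 0.282 0.03 ]
plateNE [0.503 0.067 0.012]
plateNW [ 0.518 -0.113  0.012]
pFE [0.968 0.134 0.012]
pFW [ 0.983 -0.052  0.012]
circle [ 0.614 -0.063  0.012]
rest [ 0.493 -0.277  0.04 ]
head [ 0.573 -0.264  0.06 ]
flange [0.621 0.312 0.015]
green [0.481 0.414 0.03 ]
block [0.445 0.295 0.03 ]
rest [ 0.452 -0.273  0.04 ]
circ [ 0.607 -0.063  0.012]
p [ 0.526 -0.129  0.012]
p [0.469 0.045 0.012]
p [0.955 0.142 0.012]
cam in tool [ 0.06935571  0.00027013 -0.15474035] 
 [[-1.14372412e-05 -9.71041083e-01 -2.38912570e-01]
 [ 9.99999620e-01 -2.19249300e-04  8.43249232e-04]
 [-8.71211060e-04 -2.38912469e-01  9.71040716e-01]]
```

Run:
```python
from h import *
q=down(-np.pi/2).as_quat()
for n,p in [("wm",(.46,-.26,.25)),("ws",(.55,0,.30)),("wb",(.44,.29,.25))]:
    reach(p,q); dwell(.15); shot("wrist",n); print(observe()["clock"],observe()["joints"].round(2))
ims=[cv2.imread(f"pics/{n}.png") for n in("wm","ws","wb")]
```

```text
2.0917 [-0.58  0.24  1.55  0.    1.35  0.99]
3.375 [-0.07  0.26  1.42 -0.    1.47  1.5 ]
4.775 [ 0.51  0.23  1.56 -0.    1.35  2.08]
```

View pics/wm.png

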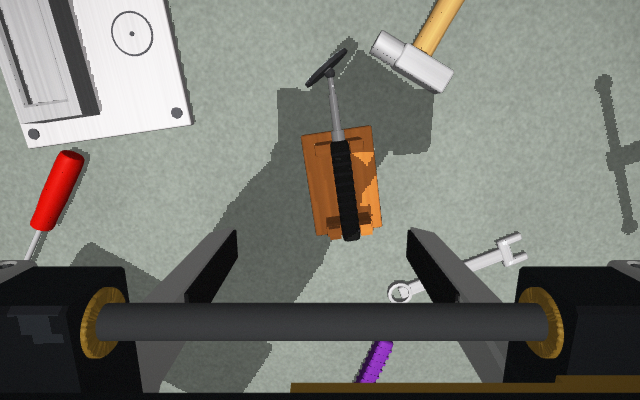

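View pics/ws.png

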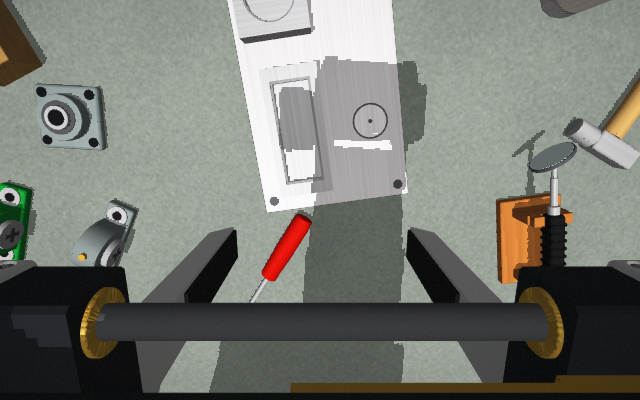

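View pics/wb.png

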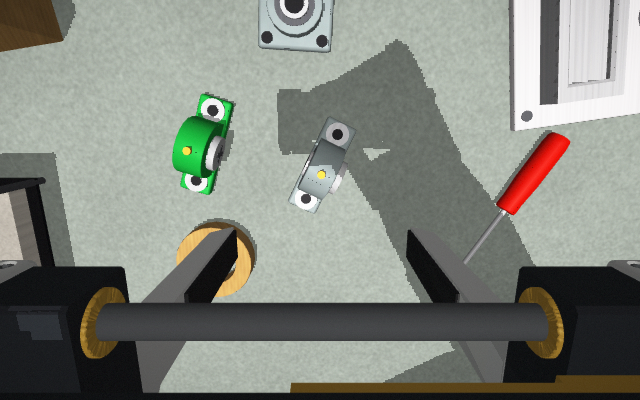

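wm shows the mirror handle from (341,140) to (351,240) with the head at (326,68), and plate corners at (193,125) and (28,148). ws shows the circle at (370,121), plate corners at (267,212) and (407,192), and the pocket at about (269..328, 77..184). wb shows the block's bolts at (337,134) and (306,199), with the cap on the right. I'll enlarge the key regions next.

Run:
```python
import cv2,numpy as np
def c(n,x,y,w,h,k): 
    im=cv2.imread(f"pics/{n}.png")[y:y+h,x:x+w]; return cv2.resize(im,None,fx=k,fy=k,interpolation=cv2.INTER_CUBIC)
A=c("ws",250,50,170,170,2.5) # 425x425 hmm
A=c("ws",250,55,165,165,2.4)[:396,:396]
B=c("wb",270,105,100,125,3.96)[:396,:396]
C=c("wm",290,30,100,66,4)[:200,:400];D=c("wm",290,120,100,66,4)[:200,:400]
E=c("wm",290,180,100,66,4)[:200,:396]
top=np.hstack([A,B]);bot=np.hstack([C[:,:396],E])
cv2.imwrite("pics/z1.png",np.vstack([top,bot]))
```

```text
(no output)
```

View pics/z1.png

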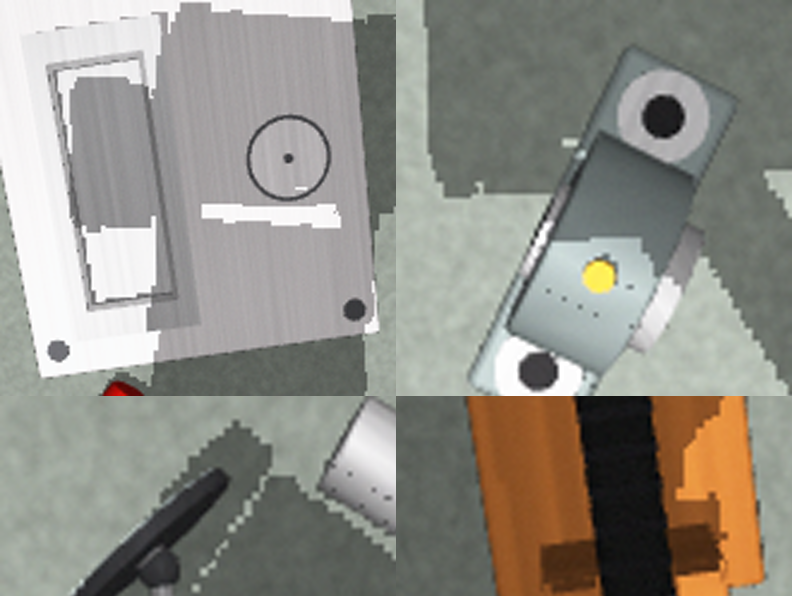

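```bash
cat > fit.py <<'E'
from h import *
from scipy.optimize import least_squares
def fit(obs,x0,extra=None):
    # obs: (snap, uv, local xyz); params x,y,yaw
    def r(p):
        Q=R.from_euler("z",p[2]).as_matrix(); e=[]
        for s,uv,l in obs: e+=list(proj(s,Q@np.array(l)/1000+[p[0],p[1],0])[0]-uv)
        return e
    k=least_squares(r,x0,loss="soft_l1"); return k.x,np.array(r(k.x)).reshape(-1,2)
if __name__=="__main__":
    ws,wb,wm=load("ws"),load("wb"),load("wm")
    st,e=fit([(ws,(370,120.8),(0,-90,12)),(ws,(266.7,212.5),(-100,60,12)),(ws,(407.1,192.9),(-100,-130,12)),
     (ws,(269.6,82.5),(60.5,23.5,42)),(ws,(308.3,76.7),(60.5,-23.5,42)),(ws,(324.6,178.3),(-60.5,-23.5,42)),(ws,(286.7,184.6),(-60.5,23.5,42)),
     (wm,(132,33.5),(0,-90,12)),(wm,(193,125),(-100,-130,12)),(wm,(28,148),(-100,60,12))],[.6,.03,.1])
    print("stand",st,"\n",e.round(1).tolist())
    print("bolt dist",onz(wb,(337.2,134.3),.013),onz(wb,(305.9,198.4),.013))
    bl,e=fit([(wb,(328.6,116.9),(55,18,13)),(wb,(356.1,129.7),(55,-18,13)),(wb,(288.7,202.2),(-55,18,13)),(wb,(321.5,174.4),(0,0,65))],[.45,.29,-.4])
    print("block",bl,"\n",e.round(1).tolist())
    print("handle",[onz(wm,u,.07).round(4) for u in [(351,240),(351,230),(345,180),(341,140)]])
    print("head",[onz(wm,u,.06).round(4) for u in [(347,49),(309,80),(331,73)]])
E
python3 fit.py
```

```text
stand [0.59959037 0.02632334 0.1413026 ] 
 [[-0.0, -0.2], [-0.1, 0.4], [1.3, 0.2], [-0.9, -0.8], [1.2, -1.2], [-0.1, 1.1], [-0.3, 0.2], [0.5, 0.1], [-1.3, -0.5], [-0.1, 0.8]]
bolt dist [0.48910008 0.27095861 0.013     ] [0.41521031 0.30697035 0.013     ]
block [ 0.45204487  0.28839137 -0.43956149] 
 [[-0.5, -1.3], [1.1, -0.0], [-0.7, 0.6], [0.3, 0.4]]
handle [array([ 0.4037, -0.2915,  0.07  ]), array([ 0.4146, -0.2913,  0.07  ]), array([ 0.4666, -0.2844,  0.07  ]), array([ 0.5057, -0.28  ,  0.07  ])]
head [array([ 0.5887, -0.2851,  0.06  ]), array([ 0.5614, -0.2494,  0.06  ]), array([ 0.5676, -0.2703,  0.06  ])]
```

```bash
cat > st.py <<'E'
import numpy as np
ST=np.array([0.59959037,0.02632334,0.1413026]); BL=np.array([0.45204487,0.28839137,-0.447])
E
python3 - <<'E'
from h import *; from st import *
def at(P,l): return R.from_euler("z",P[2]).apply(np.array(l)/1000)+[P[0],P[1],0]
def say(t): o=observe(); print(t,round(o["clock"],2),o["tcp_pos"].round(4),o["wrist_force"].round(1),round(o["width"],4),round(o["gripper_force"],1))
c=at(BL,(0,-2.5,41)); q=down(BL[2]+np.pi/2).as_quat()
command_gripper(.08)
reach(c+[0,0,.09],q); line_to(c,v=.15); say("down")
command_gripper(0.03,40); say("grip")
line_to(c+[0,0,.13],v=.2); say("lift")
t=at(ST,(0,-2.5,34+41)); q=down(ST[2]+np.pi/2).as_quat()
reach(t+[0,0,.09],q); line_to(t+[0,0,.016],v=.15); dwell(.2); say("above"); shot("wrist","wn"); shot("scene","sn")
print("hit",line_to(t+[0,0,-.002],v=.03,threshold=10)); say("in")
E
```

```text
down 8.28 [0.4514 0.2864 0.0418] [ 0.1 -0.   1. ] 0.08 0.0
grip 8.97 [0.4512 0.2864 0.0412] [0.7 1.7 1.9] 0.0409 40.0
lift 9.78 [0.4504 0.2857 0.1695] [ 0.5  0.1 -4.8] 0.0407 40.0
above 11.78 [0.6004 0.0239 0.0921] [-0.  -0.1 -4.1] 0.0409 40.0
hit True
in 12.4 [0.5998 0.0239 0.0751] [-1.3  0.2  5.2] 0.0409 40.0
```

Run:
```python
from h import *; from st import *
p=observe()["tcp_pos"]
command_gripper(.075); line_to(p+[0,0,.09],v=.2); line_to(p+[-.02,0,.14],v=.2);dwell(.1); s=shot("wrist","wh"); a=shot("scene","sh"); print(observe()["clock"])
u=proj(s,p).astype(int)[0]; print(u)
x,y=np.clip(u-[100,75],0,[440,250]); im=cv2.resize(s["img"][y:y+150,x:x+200,::-1],None,fx=3,fy=3)
b=cv2.resize(a["img"][210:310,285:385,::-1],None,fx=2,fy=2); im[:200,:200]=b
cv2.imwrite("pics/z2.png",im); print(x,y)
```

```text
14.325
[318 218]
218 143
```

View pics/z2.png

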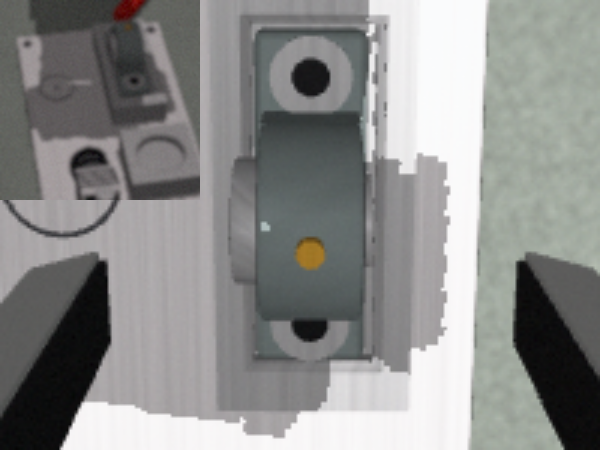

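The block sits squarely in the pocket with its cap (left in the crop) towards the circle, and the measured height matches home. Next is the mirror: a close look from straight above the head to get its swivel angle.

Run:
```python
from h import *
y=.12; d=np.array([np.cos(y),np.sin(y),0]); head=np.array([.575,-.2673,0])
q=down(y-np.pi/2).as_quat(); t=head-.0694*d
reach(t+[0,0,.22],q); line_to(t+[0,0,.13],v=.2); dwell(.2); s=shot("wrist","wk"); o=observe(); print(o["clock"],o["joints"].round(2))
print(proj(s,head+[0,0,.06]))
im=cv2.resize(s["img"][:,150:490,::-1],None,fx=1.5,fy=1.5); cv2.imwrite("pics/z3.png",im)
```

```text
17.4083 [-0.56  0.45  1.55  0.    1.13  0.89]
[[320.12971647 115.87831953]]
```

View pics/z3.png

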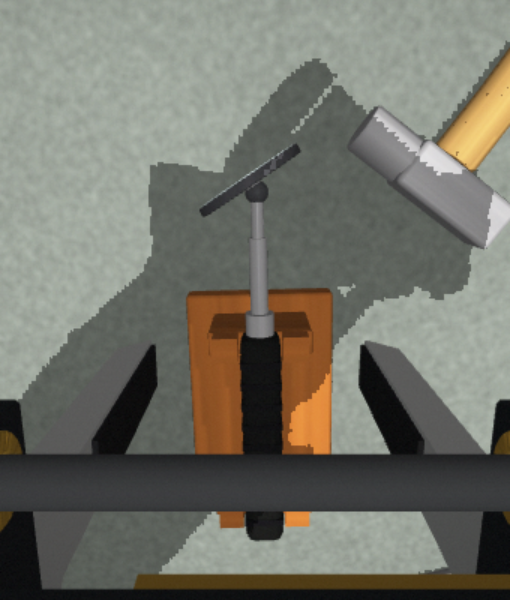

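The head runs from (201,213) to (299,147) in the zoomed crop, with the handle nearly vertical from (261,335) to (264,535). I'll fit both lines numerically.

Run:
```python
from h import *
s=load("wk"); g=s["img"].max(2).astype(int)
# head: zoom x/1.5+150
F,B=[],[]
m=g<62
for c in range(288,347):
    lo=142-(c-284)*44/65
    rows=[r for r in range(int(lo)-9,int(lo)+10) if m[r,c]]
    if rows:F.append((c,min(rows)-.5)); B.append((c,max(rows)+.5))
for nm,P in(("front",F),("back",B)):
    W=np.array([onz(s,p,.06)[:2] for p in P]); 
    v=cv2.fitLine(W.astype(np.float32),cv2.DIST_HUBER,0,.0005,.001).ravel(); print(nm,len(P),v.round(4),np.degrees(np.arctan2(v[1],v[0])).round(2), [tuple(p) for p in P[::8]])
H=[]
for r in range(228,296,4):
    c=[k for k in range(305,345) if g[r,k]<45]; H.append((np.mean([min(c),max(c)]),r,max(c)-min(c)+1))
print(H[::4]); W=np.array([onz(s,h[:2],.07)[:2] for h in H]); v=cv2.fitLine(W.astype(np.float32),cv2.DIST_HUBER,0,.0005,.001).ravel();print("handle",v,np.arctan2(v[1],v[0]))
print("front end z.07",onz(s,(324,222),.07),"rear",onz(s,(326,359),.065))
for p in [(284,142),(349.5,98)]:print("rim",onz(s,p,.06))
```

```text
front 59 [ 0.6422 -0.7665  0.5779 -0.2693] -50.04 [(288, 135.5), (296, 129.5), (304, 124.5), (312, 119.5), (320, 116.5), (328, 108.5), (336, 105.5), (344, 97.5)]
back 59 [ 0.6463 -0.763   0.5687 -0.2644] -49.73 [(288, 142.5), (296, 138.5), (304, 132.5), (312, 126.5), (320, 126.5), (328, 112.5), (336, 111.5), (344, 104.5)]
[(np.float64(323.0), 228, 25), (np.float64(323.0), 244, 27), (np.float64(324.0), 260, 27), (np.float64(324.5), 276, 26), (np.float64(324.5), 292, 26)]
handle [ 0.98938984  0.14528503  0.47294337 -0.28226143] 0.14580107
front end z.07 [ 0.507947  -0.2779046  0.07     ] rear [ 0.40031465 -0.29263061  0.065     ]
rim [ 0.55578603 -0.24592353  0.06      ]
rim [ 0.58812486 -0.28442383  0.06      ]
```

Run:
```python
from h import *
y=.137; d=np.array([np.cos(y),np.sin(y),0]); g=np.array([.454,-.2853,.066])+.016*d
q=down(y-np.pi/2)
command_gripper(.06)
reach(g+[0,0,.075],q.as_quat()); line_to(g,v=.12); o=observe(); print("down",o["clock"],o["wrist_force"].round(1))
command_gripper(.008,30); o=observe(); print("grip",o["width"],o["gripper_force"],o["tcp_pos"])
line_to(g+[0,0,.12],v=.15); dwell(.2); s=shot("wrist","wg"); shot("scene","sg");shot("side","dg")
o=observe(); print(o["clock"],o["width"],o["wrist_force"].round(2),o["tcp_pos"].round(4))
cv2.imwrite("pics/z4.png",cv2.resize(s["img"][:220,200:440,::-1],None,fx=2.5,fy=2.5))
```

```text
down 18.925 [-0.  -0.5  0.2]
grip 0.017669279505105336 29.99984622001648 [ 0.46985573 -0.28310546  0.06605802]
20.95 0.017872755653933557 [-1.22 -0.75 -1.25] [ 0.4698 -0.283   0.1857]
```

View pics/z4.png

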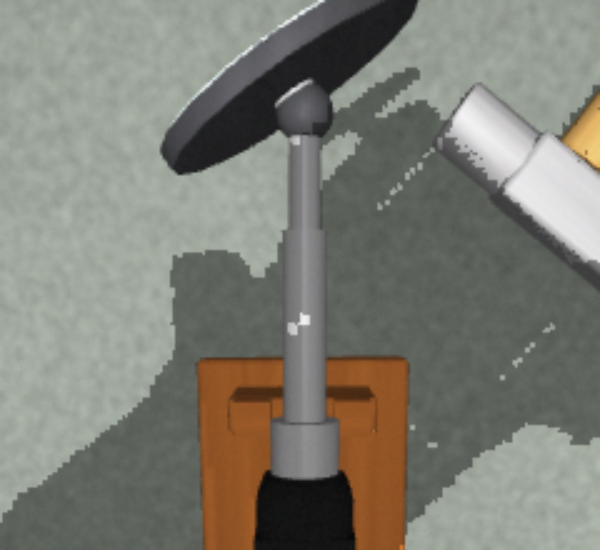

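The held mirror is seen from behind: rim from (163,150) to (417,8) in the zoom, ball at (304,108), rod straight down. I'll fit a disc model to its silhouette, in the tool frame.

```bash
cat > disc.py <<'E'
from h import *
from scipy.optimize import least_squares
from st import *
def contour(s,box,thr,excl):
    x0,y0,x1,y1=box; g=s["img"].max(2)
    m=np.zeros_like(g); m[y0:y1,x0:x1]=(g[y0:y1,x0:x1]<thr); m=cv2.morphologyEx(m,cv2.MORPH_CLOSE,np.ones((3,3)))
    cs,_=cv2.findContours(m,cv2.RETR_EXTERNAL,cv2.CHAIN_APPROX_NONE); c=max(cs,key=cv2.contourArea)[:,0]
    k=(c[:,1]>y0+1)&(c[:,1]<y1-2)&(c[:,0]>x0)&(c[:,0]<x1-1)
    for a,b,cc,dd in excl:k&=~((c[:,0]>=a)&(c[:,0]<=cc)&(c[:,1]>=b)&(c[:,1]<=dd))
    return c[k].astype(np.float32)
def nrm(az,el): return np.array([np.cos(el)*np.cos(az),np.cos(el)*np.sin(az),np.sin(el)])
def disc(c,n,k=240):
    u=np.cross([0,0,1],n);u/=np.linalg.norm(u);v=np.cross(n,u);t=np.linspace(0,2*np.pi,k,False)[:,None]
    r=c+.025*(np.cos(t)*u+np.sin(t)*v); return np.vstack([r,r-.004*n])
def fitdisc(views,x0,fixel=False):
    def r(p):
        e=[]
        for s,C in views:
            h=cv2.convexHull(proj(s,disc(p[:3],nrm(p[3],p[4]))).astype(np.float32))
            e+=[cv2.pointPolygonTest(h,(float(a),float(b)),True)-.4 for a,b in C]
        if fixel: e.append(p[4]*2000)
        return np.array(e)
    k=least_squares(r,x0,x_scale=[.01,.01,.01,.1,.1],diff_step=1e-4,loss="soft_l1"); return k.x,r(k.x)
E
python3 - <<'E'
from disc import *
s=load("wg"); g=s["img"].max(2)
print(g[60,250:285:3],g[30,320:380:4],g[50,280:340:4])
C=contour(s,(255,0,375,75),78,[(308,30,335,80)])
print(len(C),C[::12].tolist())
o=observe();d=np.array([np.cos(.137),np.sin(.137),0]);n=np.array([-d[1],d[0],0])
x0=np.r_[o["tcp_pos"]-[0,0,.006]+.106*d+.004*n,.69,0]
T=R.from_quat(o["orientation"])
for fx in(False,True):
    p,e=fitdisc([(s,C)],x0,fx); print(p.round(4),np.abs(e).mean(),"rel handle deg",np.degrees(p[3]-.137),"el",np.degrees(p[4]),"c tool",T.inv().apply(p[:3]-o["tcp_pos"]).round(4))
im=s["img"][:100,230:400,::-1].copy()
for a,b in C: im[int(b),int(a)-230]=(0,0,255)
for a,b in proj(s,disc(p[:3],nrm(p[3],p[4]))):
    if 0<=b<100: im[int(round(b)),int(round(a))-230]=(0,255,0)
cv2.imwrite("pics/z5.png",cv2.resize(im,None,fx=4,fy=4,interpolation=cv2.INTER_NEAREST))
E
```

```text
[172 170 167 165 165  52  65  63  35  35  36  31] [ 37  32  31  30  31  31 154 156 167 161  90  89 159 153 160] [67 34 35 35 34 34 33 31 55 79 86 82 43 76 89]
175 [[348.0, 2.0], [337.0, 8.0], [325.0, 15.0], [313.0, 23.0], [301.0, 32.0], [289.0, 42.0], [278.0, 53.0], [270.0, 49.0], [265.0, 61.0], [275.0, 68.0], [287.0, 64.0], [299.0, 58.0], [339.0, 31.0], [351.0, 20.0], [362.0, 8.0]]
[ 0.5736 -0.2648  0.1719  0.6917  0.0871] 1.1201235241405503 rel handle deg 31.78095373516249 el 4.990571309410112 c tool [ 0.1053 -0.0038  0.0137]
[ 0.5744 -0.2642  0.1652  0.6874  0.0651] 2.028984084131896 rel handle deg 31.533435524604034 el 3.730357396244195 c tool [ 0.1062 -0.0044  0.0204]
```

View pics/z5.png

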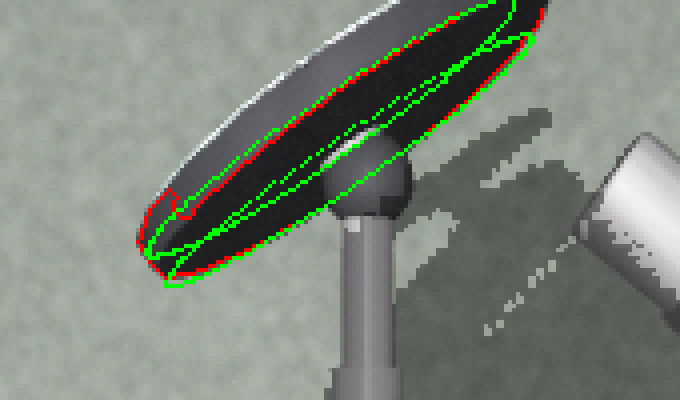

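The red contour caught only the dark back face and missed the grey rim edge, so I'll redo it with a higher threshold.

```bash
cat > m.py <<'E'
from disc import *
s=load("wg")
C=contour(s,(255,0,375,75),118,[(304,26,375,80)])
print(len(C),C[::12].tolist())
o=observe();d=np.array([np.cos(.137),np.sin(.137),0]);n=np.array([-d[1],d[0],0])
x0=np.r_[o["tcp_pos"]-[0,0,.006]+.106*d+.004*n,.69,0]
T=R.from_quat(o["orientation"])
for fx in(False,True):
    p,e=fitdisc([(s,C)],x0,fx); print(p.round(4),np.abs(e).mean(),"rel handle deg",np.degrees(p[3]-.137),"el",np.degrees(p[4]),"c tool",T.inv().apply(p[:3]-o["tcp_pos"]).round(4))
E
python3 m.py
```

```text
140 [[327.0, 2.0], [315.0, 10.0], [303.0, 18.0], [291.0, 27.0], [279.0, 38.0], [269.0, 49.0], [264.0, 60.0], [273.0, 69.0], [285.0, 65.0], [297.0, 60.0], [351.0, 21.0], [362.0, 9.0]]
[ 0.5742 -0.2646  0.1758  0.6976  0.0052] 0.28545289568099513 rel handle deg 32.12208813874295 el 0.2967947719880691 c tool [ 0.1059 -0.004   0.0098]
[ 5.743e-01 -2.645e-01  1.744e-01  6.957e-01  1.000e-04] 0.2959766609702312 rel handle deg 32.011444453221955 el 0.005474845306816 c tool [ 0.1061 -0.0041  0.0112]
```

```bash
cat > goal.py <<'E'
from h import *; from st import *
TH=np.radians(32.05); nt=np.array([np.cos(TH),-np.sin(TH),0]); ct=np.array([.106,-.004,.0075])
Rs=R.from_euler("z",ST[2]); S=Rs.apply([0,-.09,.067])+[ST[0],ST[1],0]; nw=Rs.apply(np.array([50,54,18])); nw/=np.linalg.norm(nw)
def pose(phi,S=S,nw=nw,nt=nt):
    e=lambda n,z:np.c_[n,np.cross(z-n*(z@n),n)/np.linalg.norm(np.cross(z,n)),(z-n*(z@n))/np.linalg.norm(z-n*(z@n))]
    M=e(nw,np.array([0,0,-1.]))@e(nt,np.array([0,0,1.])).T
    q=R.from_rotvec(phi*nw)*R.from_matrix(M); return S-q.apply(ct),q
E
python3 - <<'E'
from goal import *
print(S,nw)
for ph in np.radians(range(-40,41,10)):
    p,q=pose(ph); f=lambda *a:round((q.apply(a)+p)[2],3)
    j=inverse_kinematics(p,q.as_quat()); j2=inverse_kinematics(p+[0,0,.12],q.as_quat())
    print(round(np.degrees(ph)),p.round(3),"tips",f(0,.02,.025),f(0,-.02,.025),"rear",f(-.068,0,.016),"tilt",round(np.degrees(np.arccos(-q.as_matrix()[2,2]))),"hx",q.as_matrix()[:,0].round(2),None if j is None else j.round(2),j2 is not None)
E
```

```text
[ 0.61226533 -0.06277966  0.067     ] [0.55299833 0.79859054 0.23758365]
-40 [ 0.528 -0.105  0.018] tips 0.007 -0.009 rear -0.03 tilt 42 hx [0.76 0.38 0.53] [-0.24  0.44  2.16  3.46  0.2  -2.46] True
-30 [ 0.523 -0.104  0.026] tips 0.01 -0.001 rear -0.019 tilt 33 hx [0.81 0.36 0.46] [-0.28  0.39  2.1   0.43  0.09  0.53] True
-20 [ 0.52  -0.104  0.034] tips 0.015 0.009 rear -0.006 tilt 24 hx [0.85 0.36 0.38] [-0.32  0.38  2.02  0.34  0.36  0.59] True
-10 [ 0.518 -0.105  0.043] tips 0.02 0.019 rear 0.008 tilt 17 hx [0.89 0.36 0.29] [-0.36  0.4   1.92  0.32  0.62  0.59] True
0 [ 0.517 -0.108  0.052] tips 0.026 0.031 rear 0.023 tilt 14 hx [0.9  0.37 0.2 ] [-0.38  0.45  1.8   0.31  0.86  0.58] True
10 [ 0.517 -0.111  0.061] tips 0.032 0.043 rear 0.038 tilt 17 hx [0.91 0.4  0.11] [-0.4   0.52  1.68  0.3   1.1   0.58] True
20 [ 0.519 -0.114  0.07 ] tips 0.039 0.055 rear 0.053 tilt 24 hx [0.9  0.43 0.03] [-0.42  0.6   1.54  0.3   1.32  0.58] True
30 [ 0.522 -0.119  0.077] tips 0.045 0.067 rear 0.068 tilt 33 hx [ 0.88  0.47 -0.06] [-0.43  0.7   1.41  0.3   1.53  0.59] True
40 [ 0.527 -0.124  0.084] tips 0.052 0.078 rear 0.081 tilt 42 hx [ 0.85  0.51 -0.13] [-0.43  0.8   1.27  0.3   1.74  0.59] True
```

Run:
```python
from goal import *
p,q=pose(np.radians(20))
c=observe()["tcp_pos"]; line_to(c+[0,0,.04],v=.15)
reach(p+[0,0,.13],q.as_quat()); line_to(p,v=.1); dwell(.3)
for n,k in(("wrist","wf"),("scene","sf"),("side","df")): shot(n,k)
o=observe(); print(o["clock"],o["width"],o["tcp_pos"]-p,o["wrist_force"].round(2))
Q=R.from_quat(o["orientation"]); print("face c err",Q.apply(ct)+o["tcp_pos"]-S,"n err",np.degrees((q.inv()*Q).magnitude()))
w,a,b=load("wf"),load("sf"),load("df")
W=cv2.resize(w["img"][:200,200:440,::-1],None,fx=2.5,fy=2.5)
u=proj(a,S)[0].astype(int);v=proj(b,S)[0].astype(int);print(u,v)
k=lambda s,u:cv2.resize(s["img"][u[1]-50:u[1]+50,u[0]-40:u[0]+40,::-1],(200,250))
cv2.imwrite("pics/z6.png",np.hstack([W,np.vstack([k(a,u),k(b,v)])]))
```

```text
24.0167 0.01765335089677945 [ 2.45915336e-05 -1.90373587e-05  5.16658675e-05] [-0.8   1.18 -1.76]
face c err [ 2.68608593e-05 -2.27637930e-05  5.90988889e-05] n err 0.006251100481294051
[312 237] [275 180]
```

View pics/z6.png

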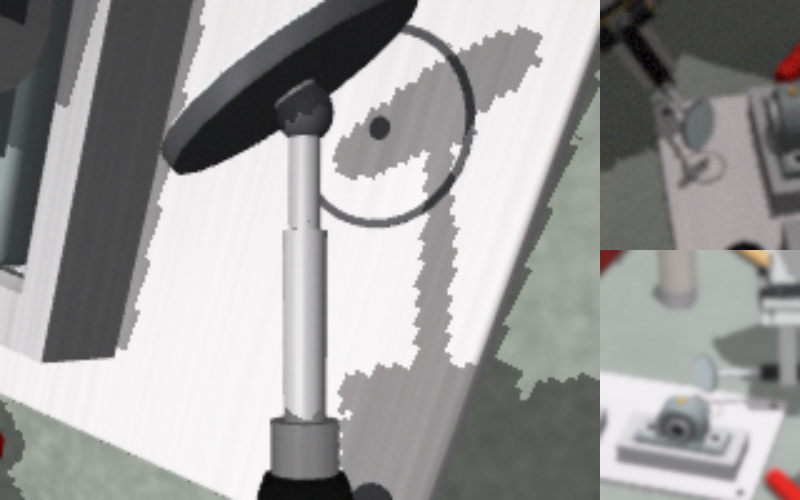

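The mirror sits above the circle in all views: scene centre (311.6,236) against predicted (312,237), side (277,179) against (275,180). It hasn't slipped in the grip. One last refit on this clean background.

Run:
```python
from disc import *
import goal as G
s=load("wf"); p0,q=G.pose(np.radians(20))
for thr in(90,105,120):
    C=contour(s,(262,0,375,75),thr,[(304,26,336,80)])
    p,e=fitdisc([(s,C)],np.r_[G.S,np.arctan2(G.nw[1],G.nw[0]),np.arcsin(G.nw[2])])
    n=nrm(p[3],p[4]); print(thr,len(C),np.abs(e).mean().round(2),"c err mm",((p[:3]-G.S)*1e3).round(1),"c tool",q.inv().apply(p[:3]-p0).round(4),"n tool az,el",np.degrees([np.arctan2(*(q.inv().apply(n)[[1,0]])),np.arcsin(q.inv().apply(n)[2])]).round(2),"ang err",np.degrees(np.arccos(n@G.nw)).round(2))
```

```text
90 199 5.78 c err mm [-0.7  1.6 -2.6] c tool [ 0.106  -0.0045  0.0106] n tool az,el [-31.28  -1.06] ang err 1.31
105 237 4.57 c err mm [ 0.6 -6.3  9.7] c tool [ 0.1041 -0.0026 -0.0038] n tool az,el [-31.16  -1.99] ang err 2.18
120 207 4.49 c err mm [-0.7 -0.5  1.4] c tool [ 0.1052 -0.0044  0.0061] n tool az,el [-29.84  -0.28] ang err 2.22
```

The residuals here (4–6 px) show nearby shadows and the nest block contaminating the contour. The clean earlier fit (0.3 px, 32.1°, confirmed by the separate overhead line fit) holds, and the head's image position hasn't changed since, so I'm handing in.

Run:
```python
from plant import *
o=observe(); print(o["clock"],o["width"],abs(o["dq"]).max()); print(finish_job())
```

```text
24.0167 0.01765335089677945 0.0036415980012324037
the job is handed in; nothing more can be done
None
```

I handed the job in at 24.0 s: the block is home in the long pocket with its cap towards the circle, and the mirror is held steady at the spot, aimed by a fit to its rim (32.1° swivel). I never saw the stand camera's own view, and a last refit of the mirror in place was too noisy to use, so the reflection itself is unconfirmed.

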